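# Press the lid home on a jar and hold it

### The arm

A 6-joint arm with a two-finger parallel gripper is mounted at the origin on the work surface. World frame = base frame: x ahead of the robot, y to its left, z up, the work surface at z = 0. Lengths are in mm, angles in rad, forces in N, time in s.
With the tool pointing down it reaches from about 350 to 775 mm from the base axis. Payload 7.3 kg.
Tool frame: the origin (TCP) lies at the very end of the fingers, on their centre line; the grasp point (between the pads) lies 19 mm behind it; z points along the fingers, y is the line along which they close (so a half turn about z gives the same grasp; the last joint's range is limited). The gripper opens to 92 mm and grips with 3 to 60 N. Pads are 19 mm wide; open, the fingers measure 130 mm over their backs; the gripper's body (75 mm by 190 mm) begins 47 mm behind the grasp point.
Start: joints at [0.96, 0.342, 1.524, -0, 1.275, -0.146], TCP at [235.317, 469.33, 226.741] pointing down, gripper open.
Joint ranges: [-2.53, 2.53], [-0.77, 2.02], [0.04, 2.7], [-1, 4.14], [0.28, 2.66], [-3.11, 3.11]. Speed limits (rad/s): [2.57, 2.57, 3.14, 3.14, 3.14, 3.14].

### API

Orientations are given as [roll, pitch, yaw] about the fixed x, y, z axes, in that order (R = Rz(yaw) Ry(pitch) Rx(roll)).
In Python, from plant import get_obs, vision, workorder gives the robot as it stands.
- The arm moves only by the shell command python3 -m pendant 'ROWS' [OPENING]. ROWS is a JSON object of lists of equal length, an entry for each row: "dp": the shift along the tool's x, y, z in m, a list of three; "rotation": the turn, a rotation vector about the tool's x, y, z in rad, a list of three. A call has 1 to 8 rows; each row is the pose to reach, as a shift and turn from the pose commanded when the call began, along the tool's axes at that moment; what a row does not reach only later rows make up. A row lasts 1/8 s, in which the tool goes at most 62.5 mm and 10.7 degrees, less where a joint would pass 70% of its speed; a pose out of reach is approached as far as the arm can. A call with a gripper value outside its range is refused whole. OPENING is the finger opening in m, from 0 to 0.0918, set as the call begins (- or left out, the last holds). The fingers move at their own pace and stop on an object; the grip force is fixed at half the most. Time passes only in rows, so rows that repeat a pose let the fingers close. It gives the time, the measured TCP pose, the force, the opening and the grip force at its end, in the units of the state.
- get_obs(): the state, without advancing time (a new reading comes with each control period).
- vision.capture(name): name is "side" or "top"; returns a dict with "pixels" (420x560x3 uint8, red, green, blue), "vfov" (degrees; the focal length in pixels is half the picture's height over the tangent of half this angle, whatever the lens; pixels are square), "cx", "cy" (the principal point, pixels), "dist" ([k1, k2, p1, p2, k3] as OpenCV has them; the pictures are not rectified), "pose" (4x4, takes a point from camera to world coordinates). Camera axes: x right, y up, looking along -z (the intrinsics and any distortion apply to the point x, -y, -z); pixel columns grow to the right and rows downward; lengths in mm; the calibration is good to about 2 mm. A picture is of the moment at which its call begins. There is no depth.
- workorder.close_job(): hands the job in; it is judged then, once.
The state is a dict: "time": time; "joint_positions": joint angles; "dq": joint speeds; "tau": joint torques, N m; "tool_pos": TCP position; "tcp_rot": TCP orientation; "contact_force": force on the tool from outside, world axes, zero at the start; "moment": the same for the moment, N m; "grip_width": finger opening in mm; "finger_force": force on a finger pad.
Only numpy, scipy, OpenCV 4.12 (cv2) and the standard library are available. Lean on these libraries where they do the work, as an engineer would, in place of code of your own. Each camera call takes 0.05 s, during which the arm holds its last target. There are 200 camera calls.

### The job

One jar stands in the nest of the bench lid press with its lid only laid on. Push the carriage all the way in under the press plate until it meets its stop, then take the press lever by its rubber hand grip, bring it all the way down so that the lid is seated, and finish while still holding the lever fully down: the job ends holding, do not let go. Do not start pressing before the carriage is home, and leave the other things on the table where they are.

Things in the scene. Friction and masses are not known exactly. Their poses are not given: they have to be found in the camera images.
- press: Bench lid press, grey C-frame, fixed; place and yaw differ. Base plate 215 x 300 mm (local x -98 to 118, y -95 to 205 mm; top 18 mm up), column 52 mm wide behind (local x 64 to 110), upright ram in front of it, lever on top pointing to the front (local -x). Origin on the table under the ram; local x from front to column, y to the side where the carriage comes out, z up
- carriage (a joint): Travel in m of the sliding carriage (aluminium plate 108 x 110 mm with a white plastic nest that holds the jar) along the press's local -y: 0 = pulled right out, 0.13 = against its stop, jar under the ram. It starts 70 to 130 mm away from the stop, slides freely with 1 to 2 N of friction and stays where it is left
- carriage_knob (a point): Middle of the black upright round knob on the outer (+y) end of the carriage, 68 mm above the table. Knob 26 mm in diameter, from 21 mm below to 18 mm above this point, on a 12 mm stem over a tongue 36 mm wide, 31 mm above the table. It lies 110 mm from the jar's axis along the press's local +y and moves along local -y as the carriage goes in
- jar: Clear plastic jar of reddish preserve, 62 mm in diameter, 72 mm tall with the lid home and 77 mm as it stands with the lid only laid on, gripped snugly in the nest (12 mm deep) of the carriage, with which it moves (it can only turn in place); its bottom is 34 mm above the table. Origin at the middle of its bottom, z up
- lid (a joint): How far in m the black press-on lid (63 mm wide, 14.5 mm tall) has been pushed down on the jar: 0 = only laid on, 0.005 = fully home. It takes 20 N and stays down
- press_plate: White plastic press plate, a disc 72 mm in diameter on a spring cushion below the ram, its underside 142 mm above the table with the lever up (31 mm above the lid as laid on). Origin at the middle of its underside
- ram_axis (a point): Point on the ram's axis at the height of the nest floor, 34 mm above the table: the jar's origin is here when the carriage is home
- lever_hinge (a point): Middle of the lever's hinge pin at the top of the column, 225 mm above the table, at press local x +70 mm, y 0. The pin lies along the press's local y
- lever (a joint): Angle in rad of the press lever: 0 = raised, held there by its return spring (grip end 0.38 rad, 22 degrees, above level), 0.60 = on its stop (grip end 0.22 rad below level). It springs back up when let go. The push needed at the grip is about 5 N at first, rises once the plate meets the lid at 0.43 rad, and is about 18 N at the stop
- lever_grip: Black rubber hand grip (a stiffly revolving sleeve) on the free end of the steel lever bar: 28 mm in diameter, 100 mm long along the bar, with a 33 mm collar at its inner end. Origin at its middle, on its axis, 235 mm from the hinge pin towards the press's local -x: about 312 mm above the table with the lever up, 174 mm with it down. Nothing tall stands beneath it
- jar_b: Bystander: a closed jar like the task's (62 x 72 mm), standing on the table to the right (-y) of the press. Origin at the middle of its bottom
- jar_c: Bystander: another closed jar, 62 x 72 mm, also to the right of the press. Origin at the middle of its bottom
- spare_lid: Bystander: a spare black lid, 63 mm wide and 14.5 mm tall, lying on the table in front of the press, to the right of the lever. Origin at the middle of its underside
- can_a: Bystander: food can, 74 mm in diameter, 110 mm tall, on the table between the lever's grip and the carriage knob. Origin at the middle of its bottom
- can_b: Bystander: food can, 85 mm in diameter, 70 mm tall, on the table towards the robot's right. Origin at the middle of its bottom
- marker: Bystander: marker pen, 135 mm long and 20 mm thick, lying on the table to the robot's left. Origin under its middle, its length along its x
- deli_tub: Bystander: clear food tub with white lid, 121 x 91 x 47 mm, on the table to the robot's left. Origin at the middle of its bottom

How it is judged:
By the outcome, as a careful person would: the job done as asked, in the order asked, and still so for the second after the job is handed in, while the arm keeps its last pose, push and grip.
It also fails if it takes over 48 s, if anything falls off the work surface, if the arm or the gripper's body presses on something with over 40 N, if the wrist force passes 120 N, or if a joint passes its speed limit or range.

## Working session

There is one attempt and no reset: what is moved stays moved. The work goes in short steps, Python scripts to look and compute and a shell command to move; the robot and the scene stay as the last step left them, time stands still between calls to the robot, and variables do not carry over. Pictures are saved under pics/ and viewed, at most 10 in all, crops included, and the job is handed in when it is done.

```bash
ls; mkdir -p pics; python3 - <<'E'
from plant import get_obs, vision
import cv2,pickle
for n in("side","top"):
    c=vision.capture(n); cv2.imwrite(f"pics/{n}0.png",c["pixels"][:,:,::-1]); pickle.dump(c,open(n+"0.pkl","wb"))
    print(n,c["vfov"],c["cx"],c["cy"],c["dist"],c["pose"])
print(get_obs())
E
```

```text
pics
side 51.50209039063014 278.7702084348176 214.38128181012877 [0.00798571 0.         0.         0.         0.        ] [[ 9.80754921e-01  1.56369212e-01 -1.16912167e-01  4.22686967e+02]
 [-1.94735260e-01  7.40288159e-01 -6.43468429e-01 -6.70033153e+02]
 [-1.40699584e-02  6.53851750e-01  7.56491854e-01  1.01418585e+03]
 [ 0.00000000e+00  0.00000000e+00  0.00000000e+00  1.00000000e+00]]
top 49.40615756987374 285.4377656976361 209.01497515133616 [0.04188769 0.         0.         0.         0.        ] [[ 2.62005772e-03  9.92122915e-01 -1.25240796e-01  4.20689694e+02]
 [-9.99935781e-01  3.98015924e-03  1.06109013e-02  2.12592273e+01]
 [ 1.10257966e-02  1.25204952e-01  9.92069631e-01  1.29792477e+03]
 [ 0.00000000e+00  0.00000000e+00  0.00000000e+00  1.00000000e+00]]
{'time': 0.1, 'joint_positions': array([ 9.60008473e-01,  3.42618570e-01,  1.52488866e+00,  3.15316776e-05,
        1.27539219e+00, -1.46023762e-01]), 'dq': array([ 0.00067165, -0.00263251, -0.00335042,  0.00028159,  0.00127798,
       -0.00062274]), 'tau': array([ 1.34099646e-03, -4.32004201e+01, -2.44696158e+01,  7.18691759e-02,
        5.26249164e-02, -2.49855373e-05]), 'tool_pos': array([235.09424636, 469.03547275, 226.14380901]), 'tcp_rot': array([-3.14030418e+00, -2.19975282e-04,  2.67681922e+00]), 'contact_force': array([ 0.15862951, -0.62294696, -0.08936483]), 'moment': array([ 0.01173009,  0.04246122, -0.0520664 ]), 'finger_force': 0.0, 'grip_width': 91.97900040761047}
```

View pics/side0.png

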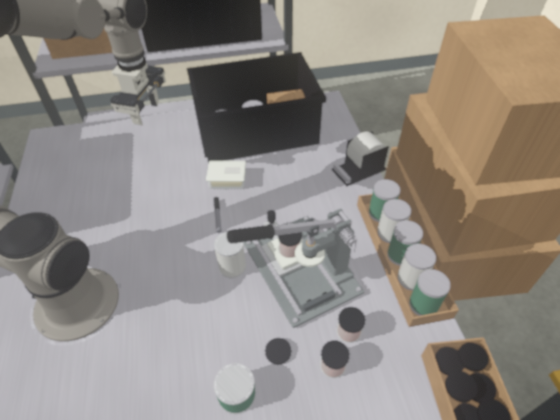

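View pics/top0.png

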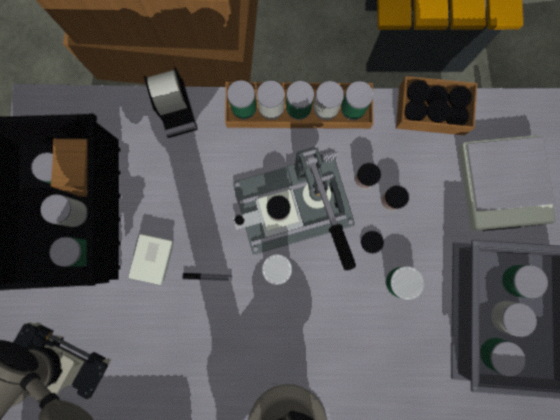

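The side view shows the press at about (300,265), with the knob at (271,216) and the grip at (250,234). In the top view the knob is at (239,220), the jar lid at (278,208) and the grip runs from (334,228) to (348,268). I'll zoom in on both.

```bash
python3 - <<'E'
import cv2
a=cv2.imread("pics/top0.png")[140:290,220:370]; b=cv2.imread("pics/side0.png")[190:340,210:375]
a=cv2.resize(a,(600,600),interpolation=cv2.INTER_CUBIC); cv2.imwrite("pics/topz.png",a)
b=cv2.resize(b,None,fx=4,fy=4,interpolation=cv2.INTER_CUBIC); cv2.imwrite("pics/sidez.png",b)
E
```

```text
(no output)
```

View pics/topz.png

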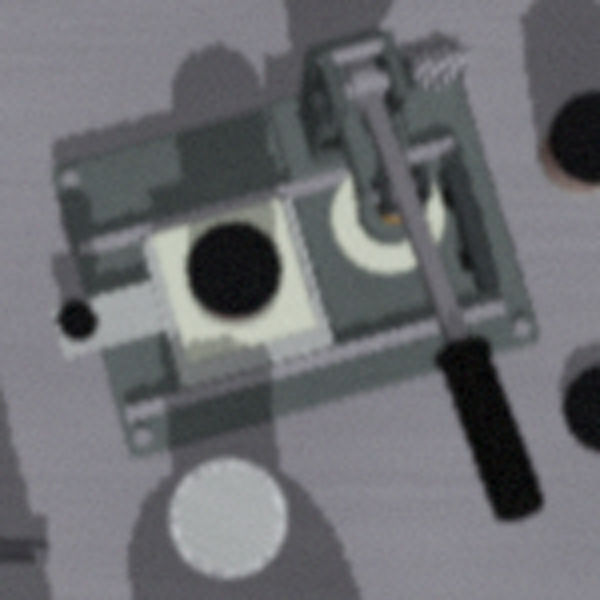

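View pics/sidez.png

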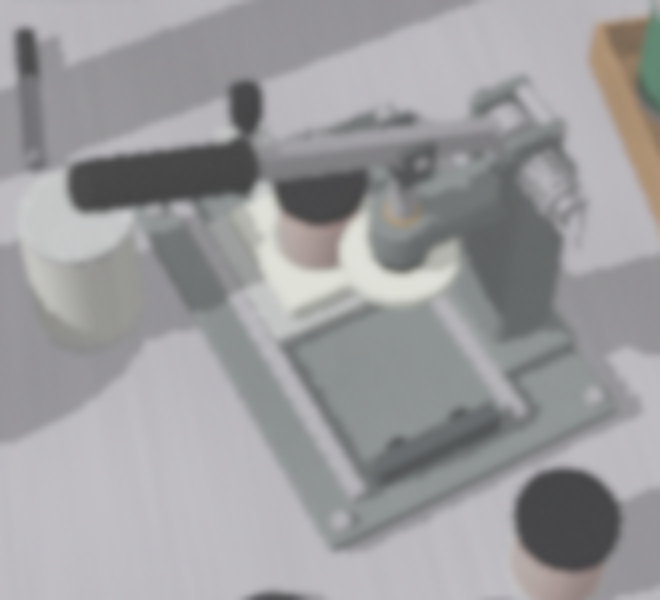

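The zooms show all the press features clearly: the base corners, knob, lid, plate and grip ends. I'll fit the press pose and carriage offset jointly from both views.

```bash
cat >h.py <<'E'
import numpy as np,cv2,pickle
from scipy.spatial.transform import Rotation as R
def proj(c,P):
    T=np.linalg.inv(c["pose"]);p=(T[:3,:3]@np.atleast_2d(P).T).T+T[:3,3]
    p=p*[1,-1,-1];f=c["pixels"].shape[0]/2/np.tan(np.radians(c["vfov"])/2)
    K=np.array([[f,0,c["cx"]],[0,f,c["cy"]],[0,0,1.]])
    return cv2.projectPoints(p,np.zeros(3),np.zeros(3),K,np.array(c["dist"]))[0][:,0]
def tow(q,L):
    x,y,a=q[:3];L=np.atleast_2d(L).astype(float)
    return L@np.array([[np.cos(a),np.sin(a),0],[-np.sin(a),np.cos(a),0],[0,0,1]])+[x,y,0]
def toolmove(o,P,Rt):  # dp in m and rotvec in tool axes
    R0=R.from_euler("xyz",o["tcp_rot"])
    return R0.inv().apply(np.array(P)-o["tool_pos"])/1000,(R0.inv()*Rt).as_rotvec()
E
cat >fit.py <<'E'
from h import *
from scipy.optimize import least_squares
ct,cs=[pickle.load(open(n+"0.pkl","rb")) for n in("top","side")]
top=[(78,319),(234,270),(135,455),(537,340),(55,170),(388,216),(465,355),(518,508)]
side=[(245,100),(338,543),(618,405),(400,252),(255,165),(75,188)]
ut=np.array([(220+(u+.5)/4-.5,140+(v+.5)/4-.5) for u,v in top]);us=np.array([(210+(u+.5)/4-.5,190+(v+.5)/4-.5) for u,v in side])
def res(q):
    d=q[3]
    g1,g2=(-101.8,0,293.6),(-194.7,0,330.7)
    A=[(0,110+d,86),(0,d,111),(-98,205,12),(-98,-95,12),(118,205,12),(0,0,148),g1,g2]
    B=[(0,110+d,82),(-98,-95,12),(118,-95,12),(0,0,148),g1,g2]
    return np.r_[(proj(ct,tow(q,A))-ut).ravel(),(proj(cs,tow(q,B))-us).ravel()]
s=least_squares(res,[500,0,.25,100],x_scale=[10,10,.1,10],loss="soft_l1")
print(s.x,res(s.x).reshape(-1,2).round(1).tolist())
q=s.x
for n,L in dict(ram=(0,0,34),knob=(0,110+q[3],68),knobhome=(0,110,68),grip=(-148.1,0,312),gripdown=(70-235*np.cos(.22),0,174)).items(): print(n,tow(q,L).round(1))
np.save("q.npy",q)
E
python3 fit.py
```

```text
[ 6.06350418e+02 -6.96075731e+01  2.92481062e-01  1.00429913e+02] [[-0.1, -0.1], [0.5, -0.7], [-0.5, 1.4], [0.9, -0.2], [-1.5, -0.2], [-0.4, -0.2], [-0.9, -1.8], [1.2, 0.6], [-0.0, -1.4], [-1.1, 2.1], [0.6, 0.4], [0.0, -0.1], [-2.4, -0.0], [0.6, 0.1]]
ram [[606.4 -69.6  34. ]]
knob [[545.7 131.9  68. ]]
knobhome [[574.6  35.7  68. ]]
grip [[ 464.5 -112.3  312. ]]
gripdown [[ 453.8 -115.5  174. ]]
```

```bash
cat >k.py <<'E'
from h import *; import sys; from plant import get_obs
q=np.load("q.npy");o=get_obs()
Rk=R.from_euler("xyz",[np.pi,0,q[2]+np.pi/2])
for n,L in dict(hover=(0,110+q[3],150),grasp=(0,110+q[3],53),home=(0,110,53)).items():
    P=tow(q,L)[0]; print(n,P.round(1),*[v.round(4) for v in toolmove(o,P,Rk)])
E
python3 k.py
```

```text
hover [545.7 131.9 150. ] [-0.4288 -0.1621  0.0763] [-1.300e-03  3.000e-04  8.135e-01]
grasp [545.7 131.9  53. ] [-0.4288 -0.162   0.1733] [-1.300e-03  3.000e-04  8.135e-01]
home [574.6  35.7  53. ] [-0.4978 -0.2349  0.1733] [-1.300e-03  3.000e-04  8.135e-01]
```

```bash
python3 -m pendant '{"dp":[[-0.06,-0.022,0],[-0.12,-0.045,0],[-0.17,-0.065,0],[-0.23,-0.087,0.01],[-0.29,-0.11,0.03],[-0.34,-0.13,0.05],[-0.39,-0.148,0.065],[-0.429,-0.162,0.076]],"rotation":[[0,0,0.1],[0,0,0.2],[0,0,0.3],[0,0,0.4],[0,0,0.5],[0,0,0.6],[0,0,0.71],[0,0,0.8135]]}' 0.0918; python3 k.py
```

```text
time: 1.1
tool_pos: [547.1, 130.2, 149.4]
tcp_rot: [-3.14, -0.0, 1.858]
contact_force: [-0.6, 0.2, 0.1]
grip_width: 91.7
finger_force: 0.0
hover [545.7 131.9 150. ] [ 0.002  -0.0009 -0.0005] [-0.0014 -0.0003 -0.0048]
grasp [545.7 131.9  53. ] [ 0.002  -0.0007  0.0965] [-0.0014 -0.0003 -0.0048]
home [574.6  35.7  53. ] [-0.0984 -0.0002  0.0964] [-0.0014 -0.0003 -0.0048]
```

```bash
python3 -m pendant '{"dp":[[0,0,0.03],[0,0,0.065],[0,0,0.096],[0,0,0.096]],"rotation":[[0,0,0],[0,0,0],[0,0,0],[0,0,0]]}' && python3 -m pendant '{"dp":[[0,0,0],[0,0,0],[0,0,0],[0,0,0],[0,0,0],[0,0,0],[0,0,0],[0,0,0]],"rotation":[[0,0,0],[0,0,0],[0,0,0],[0,0,0],[0,0,0],[0,0,0],[0,0,0],[0,0,0]]}' 0.015; python3 k.py
```

```text
time: 1.6
tool_pos: [544.2, 132.0, 52.4]
tcp_rot: [-3.136, -0.001, 1.863]
contact_force: [-0.1, 0.1, 0.7]
grip_width: 92.0
finger_force: 0.0
time: 2.6
tool_pos: [547.0, 132.5, 54.8]
tcp_rot: [3.14, 0.0, 1.863]
contact_force: [3.4, 1.4, -2.6]
grip_width: 25.2
finger_force: 30.0
hover [545.7 131.9 150. ] [-0.0002 -0.0013 -0.0952] [ 0.0019  0.     -0.0001]
grasp [545.7 131.9  53. ] [-0.0002 -0.0015  0.0018] [ 0.0019  0.     -0.0001]
home [574.6  35.7  53. ] [-0.1006 -0.0015  0.0018] [ 0.0019  0.     -0.0001]
```

```bash
python3 -m pendant '{"dp":[[-0.015,0,0],[-0.03,0,0],[-0.045,0,0],[-0.06,0,0],[-0.072,0,0],[-0.082,0,0],[-0.088,0,0],[-0.092,0,0]],"rotation":[[0,0,0],[0,0,0],[0,0,0],[0,0,0],[0,0,0],[0,0,0],[0,0,0],[0,0,0]]}' && python3 -m pendant '{"dp":[[-0.002,0,0],[-0.004,0,0],[-0.006,0,0],[-0.006,0,0]],"rotation":[[0,0,0],[0,0,0],[0,0,0],[0,0,0]]}';python3 k.py
```

```text
time: 3.6
tool_pos: [572.9, 43.8, 54.8]
tcp_rot: [3.141, -0.0, 1.863]
contact_force: [4.3, 2.3, -2.3]
grip_width: 25.5
finger_force: 30.0
time: 4.1
tool_pos: [574.6, 38.3, 54.8]
tcp_rot: [3.141, 0.0, 1.863]
contact_force: [4.3, 1.9, -2.8]
grip_width: 24.8
finger_force: 30.0
hover [545.7 131.9 150. ] [ 0.0979 -0.0007 -0.0953] [0.0003 0.0002 0.0002]
grasp [545.7 131.9  53. ] [ 0.0979 -0.0007  0.0017] [0.0003 0.0002 0.0002]
home [574.6  35.7  53. ] [-0.0025 -0.0007  0.0018] [0.0003 0.0002 0.0002]
```

```bash
for i in 1 2; do python3 -m pendant '{"dp":[[-0.001,0,0],[-0.002,0,0],[-0.003,0,0],[-0.003,0,0]],"rotation":[[0,0,0],[0,0,0],[0,0,0],[0,0,0]]}'|sed -n '2p;4p';done
```

```text
tool_pos: [575.4, 35.6, 54.8]
contact_force: [4.8, 3.2, -2.2]
tool_pos: [575.7, 34.3, 54.8]
contact_force: [3.3, 9.5, -0.5]
```

```bash
python3 -m pendant '{"dp":[[-0.001,0,0],[-0.002,0,0],[-0.002,0,0]],"rotation":[[0,0,0],[0,0,0],[0,0,0]]}'|sed -n '1,2p;4p'; python3 - <<'E'
from plant import vision
import cv2
a=vision.capture("top")["pixels"][140:290,220:370,::-1]
cv2.imwrite("pics/t1.png",cv2.resize(a,(600,600),interpolation=cv2.INTER_CUBIC))
E
```

```text
time: 5.48
tool_pos: [575.7, 34.3, 54.8]
contact_force: [1.2, 16.9, 1.2]
```

View pics/t1.png

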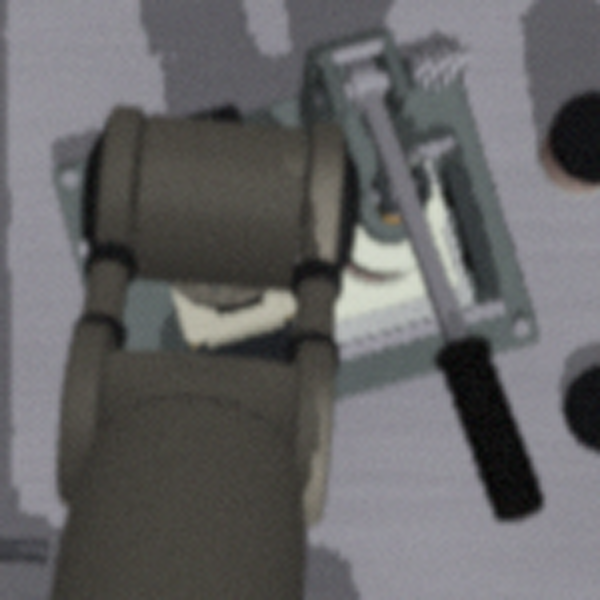

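The white nest is now under the plate. The arm has stopped advancing while the force has risen to 17 N, so the carriage is home. I'll release the knob and lift.

```bash
python3 -m pendant '{"dp":[[0.002,0,0],[0.003,0,0],[0.003,0,0],[0.003,0,0],[0.003,0,0],[0.003,0,0],[0.003,0,0]],"rotation":[[0,0,0],[0,0,0],[0,0,0],[0,0,0],[0,0,0],[0,0,0],[0,0,0]]}' 0.0918 && python3 -m pendant '{"dp":[[0.003,0,-0.04],[0.003,0,-0.09],[0.003,0,-0.14],[0.003,0,-0.19],[0.003,0,-0.24],[0.003,0,-0.29],[0.003,0,-0.34],[0.003,0,-0.36]],"rotation":[[0,0,0],[0,0,0],[0,0,0],[0,0,0],[0,0,0],[0,0,0],[0,0,0],[0,0,0]]}'
cat >l.py <<'E'
from h import *; from plant import get_obs
q=np.load("q.npy");o=get_obs()
Rz=R.from_euler("z",q[2])
def pose(th,back=0,r=235):
    e=.38-th
    Rt=Rz*R.from_euler("y",e)*R.from_euler("x",np.pi)   # tool z=(-sin e,0,-cos e)
    z=np.array([-np.sin(e),0,-np.cos(e)])
    L=np.array([70-r*np.cos(e),0,225+r*np.sin(e)])+z*(19-back)
    return tow(q,L)[0],Rt
if __name__=="__main__":
    for th,b in((0,90),(0,0),(.3,0),(.6,0)):
        P,Rt=pose(th,b);print(th,b,P.round(1),*[v.round(4) for v in toolmove(o,P,Rt)], (R.from_euler("xyz",o["tcp_rot"]).inv()*Rt).magnitude().round(2))
E
python3 l.py
```

```text
time: 6.4
tool_pos: [575.9, 33.6, 54.7]
tcp_rot: [3.142, -0.0, 1.863]
contact_force: [0.5, -0.4, 0.2]
grip_width: 89.4
finger_force: 0.0
time: 7.4
tool_pos: [575.3, 36.5, 418.3]
tcp_rot: [3.136, 0.002, 1.863]
contact_force: [0.1, -0.5, -0.2]
grip_width: 91.5
finger_force: 0.0Traceback (most recent call last):
  File "l.py", line 12, in <module>
    P,Rt=pose(th,b);print(th,b,P.round(1),*[v.round(4) for v in toolmove(o,P,Rt)], (R.from_euler("xyz",o["tcp_rot"]).inv()*Rt).magnitude().round(2))
                                                                                   ^^^^^^^^^^^^^^^^^^^^^^^^^^^^^^^^^^^^^^^^^^^^^^^^^^^^^^^^^^^^^
AttributeError: 'float' object has no attribute 'round'
```

```bash
sed -i 's/, (R.from_euler("xyz",o\["tcp_rot"\]).*/)/' l.py; python3 l.py
```

```text
0 90 [ 489.6 -104.8  378.1] [-0.1104 -0.123   0.0398] [ 0.3035 -0.3007  1.5493]
0 0 [ 457.7 -114.4  294.5] [-0.1103 -0.1568  0.1232] [ 0.3035 -0.3007  1.5493]
0.3 0 [ 447.6 -117.4  224.8] [-0.1101 -0.1676  0.1928] [ 0.0683 -0.0654  1.5697]
0.6 0 [ 457.8 -114.4  155.2] [-0.11   -0.1574  0.2625] [-0.1673  0.1702  1.5644]
```

```bash
python3 -m pendant '{"dp":[[-0.02,-0.02,0],[-0.04,-0.04,0],[-0.055,-0.06,0],[-0.07,-0.08,0],[-0.085,-0.1,0],[-0.1,-0.115,0],[-0.11,-0.123,0],[-0.11,-0.123,0]],"rotation":[[0.03,-0.03,0.16],[0.06,-0.06,0.32],[0.09,-0.09,0.48],[0.13,-0.13,0.64],[0.16,-0.16,0.8],[0.19,-0.19,0.96],[0.22,-0.22,1.12],[0.25,-0.25,1.28]]}'; python3 l.py; python3 - <<'E'
from plant import vision
import cv2
a=vision.capture("side")["pixels"][190:340,210:375,::-1]
cv2.imwrite("pics/s2.png",cv2.resize(a,None,fx=4,fy=4,interpolation=cv2.INTER_CUBIC))
E
```

```text
time: 8.4
tool_pos: [488.5, -105.0, 414.9]
tcp_rot: [-3.095, 0.327, 0.572]
contact_force: [0.1, 0.2, -0.1]
grip_width: 91.5
finger_force: 0.0
0 90 [ 489.6 -104.8  378.1] [0.0128 0.002  0.0344] [ 0.0508 -0.0461  0.2632]
0 0 [ 457.7 -114.4  294.5] [ 0.0093 -0.0031  0.1242] [ 0.0508 -0.0461  0.2632]
0.3 0 [ 447.6 -117.4  224.8] [ 0.0222 -0.0028  0.1935] [0.0109 0.2521 0.2686]
0.6 0 [ 457.8 -114.4  155.2] [0.0542 0.0031 0.256 ] [-0.0296  0.5503  0.2699]
```

View pics/s2.png

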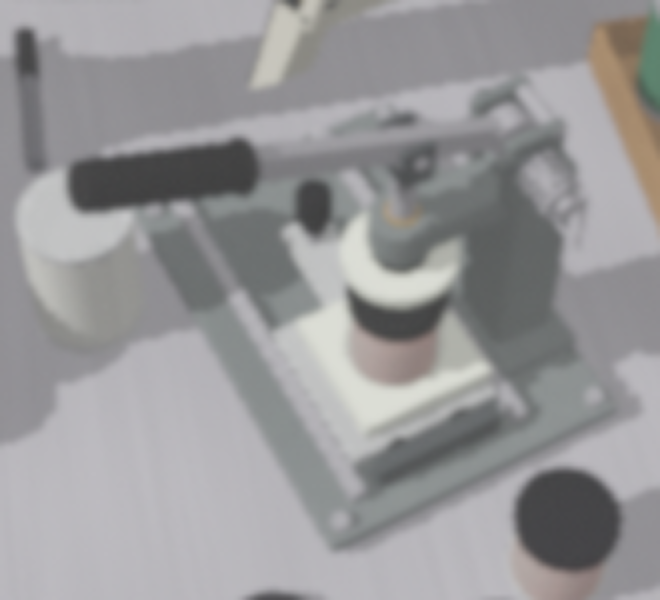

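The carriage is against its stop at zoom (430,450), and the jar is centred under the plate at (400,340). Next I'll approach the grip.

```bash
python3 -m pendant '{"dp":[[0.006,0.001,0.015],[0.013,0.002,0.034],[0.012,0,0.06],[0.01,-0.002,0.09],[0.0095,-0.003,0.115],[0.0093,-0.003,0.124],[0.0093,-0.003,0.124]],"rotation":[[0.025,-0.023,0.13],[0.051,-0.046,0.263],[0.051,-0.046,0.263],[0.051,-0.046,0.263],[0.051,-0.046,0.263],[0.051,-0.046,0.263],[0.051,-0.046,0.263]]}'; python3 l.py
```

```text
time: 9.32
tool_pos: [458.4, -113.8, 294.7]
tcp_rot: [-3.139, 0.379, 0.301]
contact_force: [-0.3, -0.2, 0.7]
grip_width: 91.7
finger_force: 0.0
0 90 [ 489.6 -104.8  378.1] [-0.0006  0.0005 -0.0895] [ 0.0009 -0.0011  0.0077]
0 0 [ 457.7 -114.4  294.5] [-0.0007  0.0004  0.0005] [ 0.0009 -0.0011  0.0077]
0.3 0 [ 447.6 -117.4  224.8] [0.0153 0.0004 0.0691] [-2.000e-04  2.989e-01  7.800e-03]
0.6 0 [ 457.8 -114.4  155.2] [0.0509 0.0007 0.1299] [-0.0014  0.5989  0.0077]
```

```bash
python3 -m pendant '{"dp":[[0,0,0],[0,0,0],[0,0,0],[0,0,0],[0,0,0],[0,0,0],[0,0,0],[0,0,0]],"rotation":[[0,0,0],[0,0,0],[0,0,0],[0,0,0],[0,0,0],[0,0,0],[0,0,0],[0,0,0]]}' 0.01; python3 - <<'E'
from l import *
print(get_obs()["joint_positions"].round(2))
for th in np.arange(1,10)*.075:
    print(round(th,3),*[v.round(4) for v in toolmove(o,*pose(th))])
E
```

```text
time: 10.32
tool_pos: [458.4, -114.1, 294.5]
tcp_rot: [-3.141, 0.379, 0.299]
contact_force: [0.9, -2.6, -1.1]
grip_width: 27.2
finger_force: 30.0
[-0.27  0.41  1.3  -0.2   1.76  0.99]
0.075 [ 0.0013 -0.      0.0179] [0.0013 0.0739 0.0063]
0.15 [ 0.0047 -0.      0.0352] [0.0011 0.1489 0.0064]
0.225 [ 0.0094 -0.      0.0523] [0.0008 0.2239 0.0064]
0.3 [0.0153 0.     0.0689] [0.0006 0.2989 0.0064]
0.375 [0.0225 0.     0.0851] [3.000e-04 3.739e-01 6.500e-03]
0.45 [3.080e-02 1.000e-04 1.007e-01] [1.000e-04 4.489e-01 6.500e-03]
0.525 [4.030e-02 1.000e-04 1.156e-01] [-2.000e-04  5.239e-01  6.500e-03]
0.6 [5.090e-02 1.000e-04 1.297e-01] [-4.000e-04  5.989e-01  6.500e-03]
0.675 [0.0625 0.0002 0.1431] [-6.000e-04  6.739e-01  6.500e-03]
```

Gripped (27.2 mm). I'll follow the arc down to about 0.45 rad first.

```bash
python3 -m pendant '{"dp":[[0.0008,0,0.009],[0.002,0,0.018],[0.0032,0,0.0265],[0.0052,0,0.0352],[0.0075,0,0.044],[0.01,0,0.0523],[0.0125,0,0.0606],[0.0158,0,0.0689]],"rotation":[[0,0.037,0],[0,0.075,0],[0,0.112,0],[0,0.15,0],[0,0.187,0],[0,0.225,0],[0,0.262,0],[0,0.3,0]]}'; python3 - <<'E'
from l import *
for th in np.arange(9,17)*.0375:
    print(round(th,3),*[v.round(4) for v in toolmove(o,*pose(th))])
E
```

```text
time: 11.32
tool_pos: [448.4, -117.0, 225.3]
tcp_rot: [-3.141, 0.076, 0.299]
contact_force: [-0.3, -0.4, 4.8]
grip_width: 27.3
finger_force: 30.0
0.337 [0.0001 0.0001 0.0093] [0.0001 0.0338 0.0065]
0.375 [0.0012 0.0001 0.0181] [-0.      0.0713  0.0065]
0.412 [0.0027 0.0001 0.0268] [-1.000e-04  1.088e-01  6.500e-03]
0.45 [0.0046 0.0002 0.0355] [-0.0003  0.1463  0.0065]
0.488 [0.0067 0.0002 0.044 ] [-0.0004  0.1838  0.0065]
0.525 [0.0092 0.0002 0.0525] [-0.0005  0.2213  0.0064]
0.562 [0.012  0.0002 0.0609] [-0.0006  0.2588  0.0064]
0.6 [0.0151 0.0002 0.0692] [-0.0008  0.2963  0.0064]
```

```bash
python3 -m pendant '{"dp":[[0.0005,0,0.009],[0.0014,0,0.018],[0.0028,0,0.0268],[0.0046,0,0.0355],[0.0067,0,0.044],[0.0092,0,0.0525],[0.012,0,0.0609],[0.012,0,0.0609]],"rotation":[[0,0.035,0],[0,0.072,0],[0,0.11,0],[0,0.147,0],[0,0.184,0],[0,0.222,0],[0,0.259,0],[0,0.259,0]]}'; python3 - <<'E'
from l import *
for th in (.58,.6,.62,.64):
    print(round(th,3),*[v.round(4) for v in toolmove(o,*pose(th))])
E
```

```text
time: 12.32
tool_pos: [455.9, -114.9, 164.8]
tcp_rot: [3.141, -0.184, 0.298]
contact_force: [-2.6, 2.2, 14.9]
grip_width: 27.2
finger_force: 30.0
0.58 [-0.0004  0.      0.0051] [-0.0008  0.0158  0.0056]
0.6 [0.0001 0.     0.0098] [-0.0008  0.0358  0.0056]
0.62 [0.0007 0.     0.0145] [-0.0009  0.0558  0.0056]
0.64 [0.0014 0.0001 0.0192] [-0.0009  0.0758  0.0056]
```

```bash
python3 -m pendant '{"dp":[[0,0,0.004],[0.0001,0,0.0075],[0.0003,0,0.01],[0.0003,0,0.01]],"rotation":[[0,0.014,0],[0,0.026,0],[0,0.036,0],[0,0.036,0]]}' && python3 -m pendant '{"dp":[[0,0,0.001],[0,0,0.002],[0,0,0.002]],"rotation":[[0,0.004,0],[0,0.008,0],[0,0.008,0]]}';python3 - <<'E'
from l import *
print(toolmove(o,*pose(.6)))
E
```

```text
time: 12.82
tool_pos: [458.3, -114.2, 155.7]
tcp_rot: [3.141, -0.221, 0.299]
contact_force: [-2.5, 4.0, 17.7]
grip_width: 27.2
finger_force: 30.0
time: 13.2
tool_pos: [458.7, -114.1, 154.8]
tcp_rot: [3.14, -0.229, 0.299]
contact_force: [-7.8, 3.6, 28.2]
grip_width: 27.5
finger_force: 30.0
(array([-8.91463686e-04, -9.01970210e-05, -5.74157686e-04]), array([ 0.00018066, -0.00920493,  0.00668077]))
```

The force jumped from 18 to 28 N for 1 mm of travel, so the lever is on its stop. I'll confirm it visually and check it stays steady.

```bash
python3 -m pendant '{"dp":[[0,0,0],[0,0,0],[0,0,0],[0,0,0],[0,0,0],[0,0,0],[0,0,0],[0,0,0]],"rotation":[[0,0,0],[0,0,0],[0,0,0],[0,0,0],[0,0,0],[0,0,0],[0,0,0],[0,0,0]]}'; python3 - <<'E'
from plant import vision
import cv2
a=vision.capture("side")["pixels"][190:340,210:375,::-1]
cv2.imwrite("pics/s3.png",cv2.resize(a,None,fx=4,fy=4,interpolation=cv2.INTER_CUBIC))
E
```

```text
time: 14.2
tool_pos: [458.7, -114.1, 154.8]
tcp_rot: [3.14, -0.229, 0.299]
contact_force: [-9.0, 3.2, 28.1]
grip_width: 27.5
finger_force: 30.0
```

View pics/s3.png

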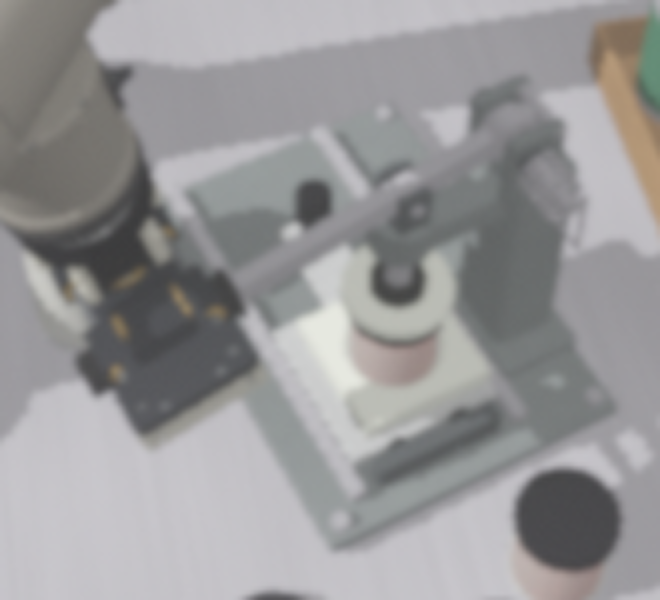

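The lever is fully down, with its collar at (225,293), and the plate is pressed onto the lid at (398,290). The readings are steady, so I'm handing in.

```bash
python3 -c "
from plant import workorder
print(workorder.close_job())"
```

```text
the job is handed in; nothing more can be done
None
```

I pushed the carriage in against its stop, then brought the lever down by its grip until it met its stop, and handed the job in at about 14 s with the gripper still holding the lever down at a steady 28 N; the result of the judging was not shown.

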